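# Load two wooden blanks into a spring cassette

## Task

Load the sloping spring cassette with the two flat wooden blanks: the dark walnut one first, then the light birch one on top of it. Press each blank flat down against the orange spring follower until it is below the blue retaining lip, then slide it down the slope under the lip, home against the end stop, so that the lip holds it in when you let go. Do not disturb the oil bottle, the trivet, the wax tin or the brush.

Things in the scene. Friction and masses are not known exactly. Their poses are not given: they have to be found in the camera images.
- cassette (a point): Reference point of the fixed aluminium cassette, 30 degrees sloped: where the low end stop's inner face (x = 0) meets the blue lip's underside (z = 0), mid-width. Axes: x UP the slope (away from the robot, give or take yaw), y across, z square to the slope, out of the open mouth, leaning 30 degrees from vertical towards the robot. The points lip, guides and home share these axes
- lip (a point): Middle of the blue retaining lip, 5 mm thick. In cassette coordinates it covers x 0 to 16 mm, z 0 to 5 mm, full width: a blank must be pressed down while it lies wholly at x above 16 mm, then slid towards -x under the lip
- guides (a point): Mid-width between the two high corner guides, level with their tops. Guides, in cassette mm: low pair x 0 to 20, up to z = 5; high pair x 86 to 110, up to z = 8; inner faces y = +-27.5, outer +-33.5. Between them (x 20 to 86) both sides are open for fingers down to z = -43; the up-slope end is open
- home (a point): Where the centre of the top blank lies when home under the lip: x = 45, y = 0, z = -6 mm in cassette coordinates; its 90 mm length runs along x. A blank below it lies 12 mm deeper (z = -18)
- follower (a joint): How far the orange follower plate is pressed along the cassette's -z, 0 to 0.045 m. At 0 its flat top (cassette x 4 to 100, y +-17 mm) is level with the lip's underside. The spring pushes back with about 6 N at 0 and 1.8 N more per 10 mm, and lifts it again when let go. One blank under the lip holds it at 0.012, two at 0.024
- walnut_center (a point): Centre of the dark brown walnut blank, a flat plain board 90 mm (its x) by 50 mm (its y) by 12 mm thick (its z), 30 to 55 g, lying flat on the bench at the start
- birch_center (a point): Centre of the pale birch blank, same size and weight as the walnut one: 90 (x) by 50 (y) by 12 mm (z), lying flat on the bench at the start
- oil_mid (a point): Middle of the amber oil bottle, 54 mm in diameter, 150 mm high with a black cap, standing upright; a bystander
- trivet_center (a point): Centre of the round wooden trivet, 84 mm in diameter, 18 mm thick, lying flat; a bystander
- wax_mid (a point): Middle of the wax tin, 50 mm in diameter, 40 mm high; a bystander
- brush_grip (a point): Grip of a brush 170 mm long, lying on the bench to the left of the stand; a bystander
There are look-alikes about, which are no part of the job. Leave any green or pink look-alike of the part that bears walnut_center alone.

How it is judged:
On the way:
1. the walnut blank is home under the lip, as the only blank in the cassette (x of walnut_center in the frame of cassette between 0.04 and 0.0495 m and y of walnut_center in the frame of cassette between -0.005 and 0.005 m and z of walnut_center in the frame of cassette between -0.0105 and -0.003 m and angle between the z axis of walnut_center and the z axis of cassette, either way round below 0.12 rad and angle between the x axis of walnut_center and the x axis of cassette, either way round below 0.12 rad and value of joint follower between 0.008 and 0.018 m), for 0.2 s.
At the end, for the whole second after the job is handed in: Walnut below, birch on top, both under the lip: flat and square within 0.12 rad, centres 40 to 49.5 mm up-slope of the end stop, within 5 mm of mid-width, 6 mm (birch) and 18 mm (walnut) below the lip's underside (-4.5/+3 mm); follower held 19 to 30 mm down; at rest, let go (x of walnut_center in the frame of cassette between 0.04 and 0.0495 m and y of walnut_center in the frame of cassette between -0.005 and 0.005 m and z of walnut_center in the frame of cassette between -0.0225 and -0.015 m and angle between the z axis of each of walnut_center, birch_center and the z axis of cassette, either way round below 0.12 rad and angle between the x axis of each of walnut_center, birch_center and the x axis of cassette, either way round below 0.12 rad and x of birch_center in the frame of cassette between 0.04 and 0.0495 m and y of birch_center in the frame of cassette between -0.005 and 0.005 m and z of birch_center in the frame of cassette between -0.0105 and -0.003 m and value of joint follower between 0.019 and 0.03 m and linear speed of each of walnut, birch below 0.02 m/s); the robot touches nothing.
It fails at once if the amber oil bottle is shifted more than 20 mm (distance of oil_mid from where it was at the start of the episode above 0.02 m).
It fails at once if the round wooden trivet is shifted more than 20 mm (distance of trivet_center from where it was at the start of the episode above 0.02 m).
It fails at once if the wax tin is shifted more than 20 mm (distance of wax_mid from where it was at the start of the episode above 0.02 m).
It fails at once if the brush is shifted more than 20 mm (distance of brush_grip from where it was at the start of the episode above 0.02 m).
It fails at once if the oil bottle is tipped over (angle between oil_mid's own z axis and vertical above 0.5 rad).
It also fails if it takes over 58 s, if anything falls off the work surface, if the arm or the gripper's body presses on something with over 40 N, if the wrist force passes 120 N, or if a joint passes its speed limit or range.

## Robot

A 6-joint arm with a two-finger parallel gripper is mounted at the origin on the work surface. World frame = base frame: x ahead of the robot, y to its left, z up, the work surface at z = 0. Lengths are in m, angles in rad, forces in N, time in s.
With the tool pointing down it reaches from about 0.3 to 0.85 m from the base axis. Payload 4.2 kg.
Tool frame: the origin (TCP) lies on the mounting face of the last link; the fingertips stand 191 mm ahead of it and the grasp point (between the pads) lies 172 mm ahead of it; z points along the fingers, y is the direction in which the jaws open and shut (so a half turn about z gives the same grasp; the last joint's range is limited). The gripper opens to 91 mm and grips with 3 to 60 N. Pads are 32 mm wide; open, the fingers measure 118 mm over their backs; the gripper's body (76 mm by 178 mm) begins 60 mm behind the grasp point.
Start: joints at [-1.195, 0.32, 1.565, -0, 1.257, -0.02], TCP at [0.222, -0.531, 0.405] pointing down, gripper open.
Joint ranges: [-3.11, 3.11], [-0.84, 2.01], [0.21, 2.61], [-1.34, 4.49], [0.05, 2.63], [-2.56, 2.56]. Speed limits (rad/s): [2.57, 2.57, 3.14, 3.14, 3.14, 3.14].

## Interface

Orientations are given as a 3x3 rotation matrix whose columns are the frame's x, y, z axes.
In Python, from cell import telemetry, imaging, r, finder gives the robot as it stands.
- The arm moves only by the tool send_rows, never from a script. Its argument "moves" is a list of rows, each a list of 7 numbers: the shift along the tool's x, y, z in cm, then the turn, a rotation vector about the tool's x, y, z in rad, then the finger opening in cm, from 0 to 9.12. In form: [[tx, ty, tz, ax, ay, az, grip], ...]. A call has 1 to 5 rows; each row is the pose to reach, as a shift and turn from the pose commanded when the call began, along the tool's axes at that moment; what a row does not reach only later rows make up. A row lasts 1/10 s, in which the tool goes at most 50 mm and 8.59 degrees, less where a joint would pass 70% of its speed; a pose out of reach is approached as far as the arm can. A call with a gripper value outside its range is refused whole. The fingers move at their own pace and stop on an object; "squeeze" is the grip in N (left out, the last holds). Time passes only in rows, so rows that repeat a pose let the fingers close. It gives the time, the measured TCP pose, the force and the opening at its end, in the units of the state.
- telemetry.sense(): the state, without advancing time (a new reading comes with each control period).
- imaging.snapshot(name): name is "scene" or "side" or "wrist"; returns a dict with "img" (400x640x3 uint8, red, green, blue), "K" (3x3 intrinsics, pixels), "T" (4x4, takes a point from camera to world coordinates); the wrist camera has in their place "tool_from_camera" (4x4, takes a point from camera to tool coordinates, whose origin is the TCP and whose axes are the flange's). Camera axes: x right, y down, z forward; pixel columns grow to the right and rows downward; lengths in m; the calibration is good to about 2 mm. A picture is of the moment at which its call begins: read the wrist's pose just before it. There is no depth.
- r.finish_job(): hands the job in, once; it reports no verdict.
Trained networks look in the newest picture that a camera, given by its name, has taken for a name from the list of things; names that differ only in an ending like _2 or _b are one class to them, and where a whole thing is asked for, a point or a joint stands for the part that bears it (a point fixed in the world has none). Each returns a list of dicts, best first, with "score" (0 to 1); they miss things now and then, are a little off and sometimes report something else, mostly with a low value. They report only what shows in the picture. A call takes as long as a camera call. They do not tell look-alikes from the thing itself.
- finder.masks_of(query, camera): "mask" (400x640 bool, what is visible of it) and "position" ([column, row] in pixels, amid what is visible of it).
- finder.mark_of(query, camera): "position" ([column, row] in pixels: a listed point, or the origin of a listed thing).
The state is a dict: "time": time; "q": joint angles; "qd": joint speeds; "joint_torque": joint torques, N m; "position": TCP position; "tcp_rot": TCP orientation; "wrist_force": force on the tool from outside, world axes, zero at the start; "torque": the same for the moment, N m; "finger_gap": opening from 0.0 (shut) to 1.0 (fully open).
Only numpy, scipy, OpenCV 4.12 (cv2) and the standard library are available. Lean on these libraries where they do the work, as an engineer would, in place of code of your own. Each camera call takes 0.05 s, during which the arm holds its last target. There are 200 camera calls.

## Working session

There is one attempt and no reset: what is moved stays moved. The work goes in short steps, Python scripts to look and compute and a tool call to move; the robot and the scene stay as the last step left them, time stands still between calls to the robot, and variables do not carry over. Pictures are saved under pics/ and viewed, about 8 in all and at most 12, crops included, and the job is handed in when it is done.

Besides the shell and the picture viewer there is one more tool, called after "Call:" as name(argument=value, ...) on one line, values as JSON. send_rows: Moves the arm, as the interface text tells. Its arguments: {"type":"object","properties":{"moves":{"type":"array","items":{"type":"array","items":{"type":"number"}}},"squeeze":{"type":"number"}},"required":["moves"]}

```bash
mkdir -p pics; ls; cat > h.py <<'E'
import numpy as np,cv2
from cell import telemetry,imaging,r,finder
np.set_printoptions(precision=4,suppress=True)
def snap(c,name=None):
    s=telemetry.sense(); d=imaging.snapshot(c); d=dict(d)
    if 'T' not in d:
        T=np.eye(4);T[:3,:3]=np.array(s['tcp_rot']).reshape(3,3);T[:3,3]=s['position'];d['T']=T@np.array(d['tool_from_camera'])
    d['T']=np.array(d['T']);d['K']=np.array(d['K'])
    if name: cv2.imwrite('pics/'+name,cv2.cvtColor(d['img'],cv2.COLOR_RGB2BGR))
    return d
def ray(d,p):
    v=d['T'][:3,:3]@np.linalg.inv(d['K'])@np.array([p[0],p[1],1.]);return d['T'][:3,3],v/np.linalg.norm(v)
def onz(d,p,z):
    o,v=ray(d,p);return o+v*(z-o[2])/v[2]
def tri(L):
    A=np.zeros((3,3));b=np.zeros(3)
    for o,v in L:
        P=np.eye(3)-np.outer(v,v);A+=P;b+=P@o
    X=np.linalg.solve(A,b);return X,[np.linalg.norm((np.eye(3)-np.outer(v,v))@(X-o)) for o,v in L]
def proj(d,X):
    Y=np.linalg.inv(d['T'])@np.r_[X,1.];y=d['K']@Y[:3];return y[:2]/y[2]
E
python3 - <<'E'
from h import *
D={c:snap(c,c+'0.png') for c in ('scene','side')}
im=np.vstack([cv2.imread('pics/%s0.png'%c) for c in D]);cv2.imwrite('pics/both0.png',cv2.resize(im,(480*2,600*2))[:,:] if 0 else cv2.resize(im,(480,600)))
for n in ['cassette','lip','guides','home','walnut_center','birch_center','oil_mid','trivet_center','wax_mid','brush_grip']:
    R={}
    for c in D:
        R[c]=finder.mark_of(n,c)
        print(n,c,[(np.round(x['position'],1),round(x['score'],2)) for x in R[c][:4]])
    if R['scene'] and R['side']:
        X,e=tri([ray(D[c],R[c][0]['position']) for c in D]);print('   ',X,np.array(e))
print(D['scene']['T'],D['side']['T'],telemetry.sense()['time'])
E
```

```text
pics
cassette scene [(array([410.8, 204.2]), 0.83)]
cassette side [(array([261. , 242.1]), 0.95)]
    [0.5813 0.1838 0.1091] [0.0043 0.0043]
lip scene [(array([410.9, 202.8]), 0.64)]
lip side [(array([261.3, 240.3]), 0.78)]
    [0.5807 0.1832 0.114 ] [0.0038 0.0038]
guides scene [(array([428.4, 204. ]), 0.91)]
guides side [(array([229.7, 223.7]), 0.91)]
    [0.6528 0.1974 0.1572] [0.0063 0.0063]
home scene [(array([422.7, 206.3]), 0.65), (array([313.5, 215.8]), 0.56), (array([433.3, 201.8]), 0.17)]
home side [(array([249.7, 234. ]), 0.83)]
    [0.6131 0.1944 0.128 ] [0.004 0.004]
walnut_center scene [(array([217.7, 250.9]), 0.88), (array([212.3, 222.7]), 0.72), (array([162.4, 258.8]), 0.7)]
walnut_center side [(array([365.9, 165.2]), 0.66), (array([350.5, 180.3]), 0.63), (array([386. , 189.7]), 0.63)]
    [ 0.5003 -0.3839  0.0388] [0.0383 0.0383]
birch_center scene [(array([329.8, 250. ]), 0.8)]
birch_center side [(array([296.3, 220.1]), 0.91), (array([261.3, 242.1]), 0.58)]
    [ 0.6027 -0.0623  0.0141] [0.0014 0.0014]
oil_mid scene [(array([258.3, 209.5]), 0.68)]
oil_mid side [(array([358.7, 189.7]), 0.77)]
    [ 0.4479 -0.2288  0.0682] [0.0092 0.0092]
trivet_center scene [(array([273.8, 267.1]), 0.84)]
trivet_center side [(array([318., 196.]), 0.84)]
    [ 0.604  -0.2295  0.001 ] [0.0083 0.0083]
wax_mid scene [(array([308.7, 208.7]), 0.57)]
wax_mid side [(array([346.4, 222.5]), 0.71)]
    [ 0.4407 -0.0762  0.0377] [0.0079 0.0079]
brush_grip scene [(array([442.7, 210.6]), 0.79)]
brush_grip side [(array([262.9, 243. ]), 0.27)]
    [0.5931 0.234  0.1137] [0.0391 0.0391]
[[ 0.2677  0.5743 -0.7737  1.5293]
 [ 0.9635 -0.1545  0.2187 -0.3605]
 [ 0.006  -0.804  -0.5946  0.893 ]
 [ 0.      0.      0.      1.    ]] [[-0.9318 -0.1632  0.3242  0.1473]
 [-0.3623  0.4712 -0.8042  0.89  ]
 [-0.0215 -0.8668 -0.4981  0.7077]
 [ 0.      0.      0.      1.    ]] 1.1
```

View pics/scene0.png

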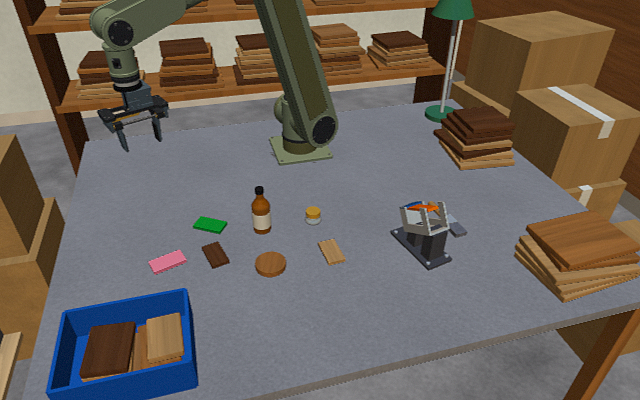

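View pics/side0.png

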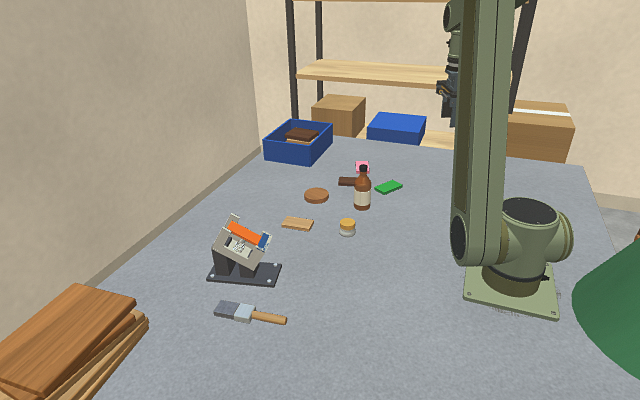

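The scene view shows the walnut at (216,254), birch at (331,251), cassette at (420,230), trivet at (271,264), bottle at (261,212) and wax tin at (313,215). Look-alikes are green (210,225) and pink (167,262). The dark brown blank at (216,254) fits walnut. It shows in the side view at (350,181), partly behind the bottle. The dark board in the blue bin is loose stock, larger, and not on the bench.

```bash
cat >> h.py <<'E'
def rect(d,m,z):
    "pose of a blank from mask: project contour of mask to plane z"
    c=max(cv2.findContours(m.astype(np.uint8),cv2.RETR_EXTERNAL,cv2.CHAIN_APPROX_NONE)[0],key=cv2.contourArea)
    P=np.array([onz(d,p[0],z)[:2] for p in c],np.float32)*1000
    (x,y),(w,h),a=cv2.minAreaRect(P)
    if w<h: w,h,a=h,w,a+90
    return np.array([x,y])/1000,w,h,(a+90)%180-90
def row(p0,R0,p1,R1):
    from scipy.spatial.transform import Rotation as Ro
    return np.r_[R0.T@(np.array(p1)-p0)*100,Ro.from_matrix(R0.T@R1).as_rotvec()]
E
python3 - <<'E'
from h import *
d=snap('scene')
for n in ['walnut_center','birch_center','oil_mid','wax_mid','trivet_center']:
    for m in finder.masks_of(n,'scene')[:4]:
        print(n,np.round(m['position']),round(m['score'],2),m['mask'].sum(),rect(d,m['mask'],.009))
img=cv2.imread('pics/scene0.png')[190:310,130:370];cv2.imwrite('pics/crop.png',cv2.resize(img,(800,400),interpolation=cv2.INTER_CUBIC))
s=telemetry.sense();print(s['position'],s['tcp_rot'],s['time'])
w=imaging.snapshot('wrist');print(w['tool_from_camera'],w['K'])
E
```

```text
walnut_center [167. 259.] 0.96 514 (array([ 0.5238, -0.5014]), 89.96684265136719, 62.77574157714844, -72.37692260742188)
walnut_center [217. 252.] 0.78 437 (array([ 0.5299, -0.3733]), 97.4534912109375, 52.49530792236328, 15.12018871307373)
walnut_center [211. 225.] 0.67 399 (array([ 0.3928, -0.376 ]), 95.9447021484375, 60.65651321411133, 57.36265563964844)
walnut_center [425. 218.] 0.49 1209 (array([0.5293, 0.2677]), 169.38604736328125, 148.9659423828125, -15.0526123046875)
birch_center [331. 251.] 0.91 354 (array([ 0.6019, -0.0587]), 91.38539123535156, 46.258262634277344, 2.763701915740967)
oil_mid [262. 213.] 0.58 744 (array([ 0.3524, -0.2144]), 253.4642791748047, 57.07099914550781, -8.184127807617188)
wax_mid [312. 216.] 0.48 242 (array([ 0.4296, -0.0656]), 85.5429916381836, 43.763553619384766, -15.098800659179688)
trivet_center [273. 265.] 0.84 681 (array([ 0.6061, -0.2339]), 93.52057647705078, 88.1662368774414, -15.147651672363281)
[ 0.2217 -0.5305  0.4048] [[ 0.9227  0.3855  0.    ]
 [ 0.3855 -0.9227 -0.0001]
 [-0.      0.0001 -1.    ]] 1.4
[[-0.0006 -0.9629 -0.2698  0.0768]
 [ 1.     -0.0007  0.0001 -0.0004]
 [-0.0003 -0.2698  0.9629  0.0204]
 [ 0.      0.      0.      1.    ]] [[335.0256   0.     318.1145]
 [  0.     335.0256 196.6166]
 [  0.       0.       1.    ]]
```

View pics/crop.png

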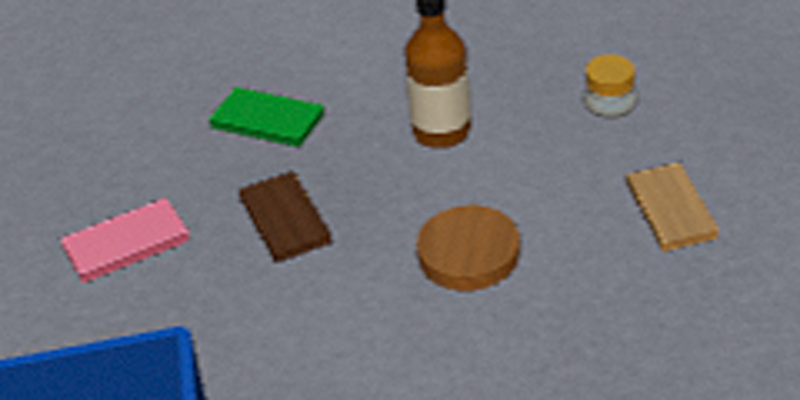

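Call:
send_rows(moves=[[17.5, -1.5, 2, 0, 0, 0.07, 7.5], [17.5, -1.5, 2, 0, 0, 0.07, 7.5], [17.5, -1.5, 2, 0, 0, 0.07, 7.5], [17.5, -1.5, 2, 0, 0, 0.07, 7.5], [17.5, -1.5, 2, 0, 0, 0.07, 7.5]])

```text
time: 1.95
position: [0.3801, -0.4475, 0.3841]
tcp_rot: [[0.946, 0.324, 0.0], [0.324, -0.946, 0.001], [0.001, -0.001, -1.0]]
wrist_force: [-1.0, -0.7, -0.0]
finger_gap: 0.825
```

Call:
send_rows(moves=[[17, -1.2, 2.5, 0, 0, 0.064, 7.5], [17, -1.2, 2.5, 0, 0, 0.064, 7.5], [17, -1.2, 2.5, 0, 0, 0.064, 7.5], [17, -1.2, 2.5, 0, 0, 0.064, 7.5], [17, -1.2, 2.5, 0, 0, 0.064, 7.5]])

```text
time: 2.45
position: [0.5363, -0.3827, 0.3587]
tcp_rot: [[0.965, 0.262, -0.001], [0.262, -0.965, 0.001], [-0.001, -0.001, -1.0]]
wrist_force: [-0.0, -0.2, 0.3]
finger_gap: 0.817
```

```bash
cat > meas.py <<'E'
from h import *
import sys
n,lo,hi=sys.argv[1],float(sys.argv[2]),float(sys.argv[3])
s=telemetry.sense();d=snap('wrist',sys.argv[4])
p=np.array(s['position']);R=np.array(s['tcp_rot']);print(p,R[:,0],R[:,2],s['time'])
for m in finder.masks_of(n,'wrist')[:4]:
    c,w,h,a=rect(d,m['mask'],.010);col=d['img'][m['mask']].mean(0)
    a=np.radians(a);R1=np.array([[np.cos(a),np.sin(a),0],[np.sin(a),-np.cos(a),0],[0,0,-1]])
    print(np.round(m['position']),round(m['score'],2),col,c,w,h,np.degrees(a))
    print('  row to z=%g'%lo,row(p,R,[*c,lo],R1))
E
python3 meas.py walnut_center 0.192 0 w1.png
```

```text
[ 0.5363 -0.3827  0.3587] [ 0.9652  0.2615 -0.0006] [-0.0008  0.0005 -1.    ] 2.45
[435. 217.] 0.86 [230.0436 167.3545 191.6573] [ 0.5227 -0.4996] 93.1423110961914 53.308834075927734 -72.11386108398438
  row to z=0.192 [-4.3581 10.9348 16.6682 -0.0001  0.001   1.5232]
[284. 318.] 0.82 [ 77.4434 175.4457  91.9399] [ 0.3725 -0.3872] 79.4992446899414 40.67420196533203 -74.78844261169434
  row to z=0.192 [-15.9137  -3.8321  16.6861  -0.0001   0.0011   1.5699]
[307. 188.] 0.71 [95.6999 65.7259 48.9201] [ 0.5275 -0.3717] 90.72245788574219 49.92451477050781 14.294407844543457
  row to z=0.192 [-0.5484 -1.2751 16.6744 -0.0007  0.0006  0.0151]
```

View pics/w1.png

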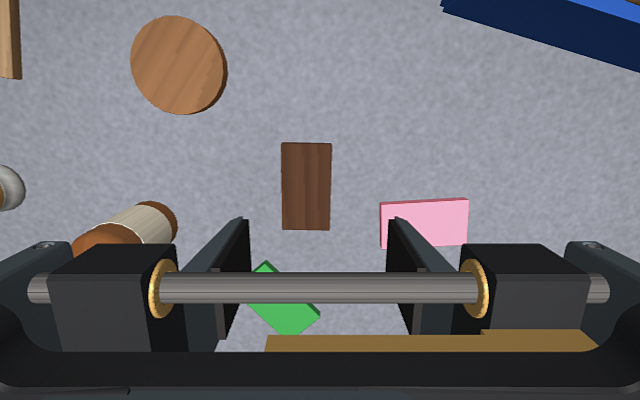

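Wrist view: walnut is centred at (307,188) and its measured 91×50 mm footprint confirms it. Pink is at (425,222), clear of the fingers.

Call:
send_rows(moves=[[-0.5, -1.3, 8, 0, 0, 0.015, 7.5], [-0.5, -1.3, 8, 0, 0, 0.015, 7.5], [-0.5, -1.3, 12.5, 0, 0, 0.015, 7.5], [-0.5, -1.3, 15.5, 0, 0, 0.015, 7.5], [-0.5, -1.3, 16.6, 0, 0, 0.015, 7.5]])

```text
time: 3.05
position: [0.5237, -0.3729, 0.1912]
tcp_rot: [[0.97, 0.242, -0.005], [0.242, -0.97, 0.003], [-0.004, -0.004, -1.0]]
wrist_force: [-1.0, 0.2, 11.3]
finger_gap: 0.824
```

Call:
send_rows(moves=[[0, 0, 0, 0, 0, 0, 4.5], [0, 0, 0, 0, 0, 0, 4.5], [0, 0, 0, 0, 0, 0, 4.5], [0, 0, 0, 0, 0, 0, 4.5], [0, 0, 0, 0, 0, 0, 4.5]], squeeze=55)

```text
time: 3.55
position: [0.5266, -0.3727, 0.1953]
tcp_rot: [[0.97, 0.244, 0.002], [0.244, -0.97, -0.002], [0.001, 0.002, -1.0]]
wrist_force: [-2.1, -1.7, 5.8]
finger_gap: 0.539
```

Call:
send_rows(moves=[[0, 0, 0, 0, 0, 0, 4.5], [0, 0, -5, 0, 0, 0, 4.5], [0, 0, -10, 0, 0, 0, 4.5], [0, 0, -15, 0, 0, 0, 4.5], [0, 0, -20, 0, 0, 0, 4.5]])

```text
time: 4.05
position: [0.5262, -0.3718, 0.3957]
tcp_rot: [[0.97, 0.245, -0.0], [0.245, -0.97, 0.0], [0.0, -0.0, -1.0]]
wrist_force: [0.1, -0.6, 0.2]
finger_gap: 0.542
```

```bash
python3 - <<'E'
from h import *
s=telemetry.sense();p=np.array(s['position']);print(p,s['tcp_rot'],s['finger_gap']*91,s['time'],s['wrist_force'])
D={c:snap(c) for c in ('scene','side')}
O={}
for n in ['cassette','lip','guides','home']:
    R={c:finder.mark_of(n,c)[:1] for c in D}
    print(n,[(c,np.round(x['position'],1),round(x['score'],2)) for c in R for x in R[c]])
    if all(R.values()):
        O[n],e=tri([ray(D[c],R[c][0]['position']) for c in D]);print('   ',O[n],e[0])
# fit pose: 30deg slope, unknown yaw+translation, using pixel reprojection
E
```

```text
[ 0.5262 -0.3718  0.3957] [[ 0.9696  0.2446 -0.0001]
 [ 0.2446 -0.9696  0.0003]
 [ 0.     -0.0003 -1.    ]] 49.36403153002722 4.05 [ 0.1122 -0.6371  0.2322]
cassette [('scene', array([410.4, 203.8]), 0.94), ('side', array([262.3, 246.1]), 0.6)]
    [0.574  0.1884 0.1032] 0.006158651663505961
lip [('scene', array([410.1, 203.9]), 0.81), ('side', array([264.4, 239.7]), 0.79)]
    [0.5781 0.179  0.1114] 0.0003162671751129264
guides [('scene', array([431.5, 203.9]), 0.86), ('side', array([229.4, 226. ]), 0.63)]
    [0.6506 0.206  0.1554] 0.004462423178357355
home [('scene', array([419.8, 207.2]), 0.82), ('side', array([250.8, 234.6]), 0.64)]
    [0.6118 0.1888 0.1238] 0.002095974447440556
```

```bash
cat >> h.py <<'E'
def cas(psi):
    c,s,a,b=np.cos(psi),np.sin(psi),np.cos(np.pi/6),.5
    X=np.array([c*a,s*a,b]);Z=np.array([-c*b,-s*b,a]);return np.c_[X,np.cross(Z,X),Z]
def tool(psi):
    C=cas(psi);return np.c_[C[:,0],-C[:,1],-C[:,2]]
E
python3 - <<'E'
from h import *
s=telemetry.sense();p=np.array(s['position']);R=np.array(s['tcp_rot'])
psi=np.radians(16);ref=np.array([.578,.186,.106]);C=cas(psi);T=tool(psi)
t2=ref+C@[-.042,0,.32]
w1=np.array([.46,-.14,.42])
print(t2,row(p,R,w1,R),row(w1,R,t2,T))
E
```

```text
[0.3892 0.1319 0.3621] [ -0.7677 -24.1391  -2.7483   0.       0.       0.    ] [ -0.2073 -28.0772   5.8603   0.0059   0.5257  -0.0324]
```

Call:
send_rows(moves=[[0, -5, -2.7, 0, 0, 0, 4.5], [-0.8, -24, -2.7, 0, 0, 0, 4.5], [-0.8, -24, -2.7, 0, 0, 0, 4.5], [-0.8, -24, -2.7, 0, 0, 0, 4.5], [-0.8, -24, -2.7, 0, 0, 0, 4.5]])

```text
time: 5.05
position: [0.459, -0.1396, 0.42]
tcp_rot: [[0.97, 0.244, -0.001], [0.244, -0.97, 0.001], [-0.001, -0.001, -1.0]]
wrist_force: [-0.0, 0.7, -1.0]
finger_gap: 0.543
```

Call:
send_rows(moves=[[-0.2, -14, 2, 0.003, 0.26, -0.016, 4.5], [-0.2, -14, 2, 0.003, 0.26, -0.016, 4.5], [-0.2, -28, 5.8, 0.006, 0.525, -0.032, 4.5], [-0.2, -28, 5.8, 0.006, 0.525, -0.032, 4.5], [-0.2, -28, 5.8, 0.006, 0.525, -0.032, 4.5]])

```text
time: 5.55
position: [0.3967, 0.0946, 0.3706]
tcp_rot: [[0.832, 0.274, 0.483], [0.238, -0.962, 0.136], [0.502, 0.001, -0.865]]
wrist_force: [0.6, 0.6, -1.3]
finger_gap: 0.544
```

```bash
python3 - <<'E'
from h import *
s=telemetry.sense();p=np.array(s['position']);print(p,s['tcp_rot'],s['finger_gap']*91,s['qd'],s['time'])
E
```

```text
[0.3967 0.0946 0.3706] [[ 0.8318  0.2739  0.4828]
 [ 0.2376 -0.9617  0.1364]
 [ 0.5017  0.0012 -0.8651]] 49.53696542030781 [ 1.3717  0.0846  0.2263 -1.2776 -0.4311  2.2483] 5.55
```

Call:
send_rows(moves=[[0, -3.5, 0, 0, 0, 0, 4.5], [0, -3.5, 0, 0, 0, 0, 4.5], [0, -3.5, 0, 0, 0, 0, 4.5]])

```text
time: 5.85
position: [0.389, 0.1279, 0.3712]
tcp_rot: [[0.832, 0.278, 0.481], [0.242, -0.961, 0.136], [0.5, 0.003, -0.866]]
wrist_force: [0.4, -0.0, -1.0]
finger_gap: 0.539
```

```bash
python3 - <<'E'
from h import *
import pickle
s=telemetry.sense();p=np.array(s['position']);print(p,np.array(s['tcp_rot']),s['time'])
d=snap('wrist','w2.png')
D={'wrist':d}
for n in ['cassette','lip','guides','home']:
    R=finder.mark_of(n,'wrist')
    print(n,[(np.round(x['position'],1),round(x['score'],2)) for x in R[:3]])
pickle.dump(d,open('w2.pkl','wb'))
E
```

```text
[0.389  0.1279 0.3712] [[ 0.8317  0.2777  0.4808]
 [ 0.242  -0.9607  0.1363]
 [ 0.4998  0.003  -0.8661]] 5.85
cassette [(array([313.8, 150.9]), 0.67)]
lip [(array([314.8, 139.7]), 0.93)]
guides [(array([323. ,  29.4]), 0.71)]
home [(array([316.,  98.]), 0.85)]
```

View pics/w2.png

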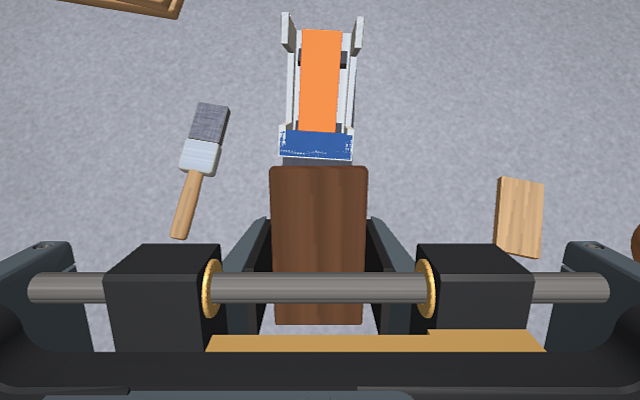

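Wrist view: the blue lip spans (279–353, 130–158), the orange follower's top edge is at about (305–341, 30), and the walnut held in the jaws is at (319,245), square and centred. Now I'll fit the cassette pose.

```bash
cat > fit.py <<'E'
from h import *
import pickle
from scipy.optimize import least_squares
d=pickle.load(open('w2.pkl','rb'));S={c:snap(c) for c in ('scene','side')}
hsv=cv2.cvtColor(d['img'],cv2.COLOR_RGB2HSV)
sub=np.zeros((400,640),np.uint8);sub[10:164,260:380]=1
bl=cv2.inRange(hsv,(100,120,60),(125,255,255))*sub;orr=cv2.inRange(hsv,(5,170,120),(20,255,255))*sub
def corners(m):
    c=max(cv2.findContours(m,cv2.RETR_EXTERNAL,cv2.CHAIN_APPROX_NONE)[0],key=cv2.contourArea)[:,0].astype(float)
    s=c.sum(1);q=c[:,0]-c[:,1];return c[s.argmin()],c[q.argmax()],c[s.argmax()],c[q.argmin()] # tl,tr,br,bl
B=corners(bl);Oc=corners(orr);print('blue',B,'orange',Oc)
# image left = +y (tool y right? checked by fit)
obs=[]
for (u,X) in zip(B,[(16,33.5,5),(16,-33.5,5),(0,-33.5,5),(0,33.5,5)]): obs.append((d,u,X,1.,'blue'))
for (u,X) in zip(Oc[:2],[(100,17,0),(100,-17,0)]): obs.append((d,u,X,1.,'or'))
P={'cassette':(0,0,0),'lip':(8,0,2.5),'guides':(98,0,8),'home':(45,0,-6)}
W={'cassette':(313.8,150.9),'lip':(314.8,139.7),'guides':(323,29.4),'home':(316,98)}
for n in P: obs.append((d,np.array(W[n]),P[n],.3,'w'+n))
SC={'cassette':[(410.8,204.2),(261,242.1)],'lip':[(410.9,202.8),(261.3,240.3)],'guides':[(428.4,204),(229.7,223.7)],'home':[(422.7,206.3),(249.7,234)]}
SC2={'cassette':[(410.4,203.8),(262.3,246.1)],'lip':[(410.1,203.9),(264.4,239.7)],'guides':[(431.5,203.9),(229.4,226)],'home':[(419.8,207.2),(250.8,234.6)]}
for q in (SC,SC2):
  for n in P:
    for c,u in zip(('scene','side'),q[n]): obs.append((S[c],np.array(u),P[n],.4,c+n))
f=lambda v:np.concatenate([w*(proj(D,v[:3]+cas(v[3])@np.array(X)/1000)-u) for D,u,X,w,_ in obs])
s=least_squares(f,[.578,.186,.106,.28],loss='soft_l1');print(s.x,np.degrees(s.x[3]))
for (D,u,X,w,n) in obs: print(n,X,proj(D,s.x[:3]+cas(s.x[3])@np.array(X)/1000)-u)
np.save('cas.npy',s.x);J=s.jac;print(np.sqrt(np.diag(np.linalg.inv(J.T@J))))
E
python3 fit.py
```

```text
blue (array([286., 130.]), array([351., 136.]), array([349., 159.]), array([280., 154.])) orange (array([303.,  29.]), array([341.,  32.]), array([334., 131.]), array([298., 129.]))
[0.5737 0.1845 0.1054 0.2006] 11.491572458095831
blue (16, 33.5, 5) [-8.3935  0.5583]
blue (16, -33.5, 5) [1.9403 0.2463]
blue (0, -33.5, 5) [ 2.1739 -4.7712]
blue (0, 33.5, 5) [-3.0734 -5.4445]
or (100, 17, 0) [-0.93   0.475]
or (100, -17, 0) [1.7664 0.3375]
wcassette (0, 0, 0) [ 0.4502 -0.2707]
wlip (8, 0, 2.5) [-0.081   2.4437]
wguides (98, 0, 8) [-1.0322  2.1528]
whome (45, 0, -6) [1.9884 1.5515]
scenecassette (0, 0, 0) [0.2473 0.261 ]
sidecassette (0, 0, 0) [4.2831 1.0953]
scenelip (8, 0, 2.5) [1.6174 0.9766]
sidelip (8, 0, 2.5) [1.5387 0.6736]
sceneguides (98, 0, 8) [ 3.4966 -0.2692]
sideguides (98, 0, 8) [ 1.435  -1.9504]
scenehome (45, 0, -6) [-1.7886  1.2144]
sidehome (45, 0, -6) [-1.5011  2.0618]
scenecassette (0, 0, 0) [0.6473 0.661 ]
sidecassette (0, 0, 0) [ 2.9831 -2.9047]
scenelip (8, 0, 2.5) [ 2.4174 -0.1234]
sidelip (8, 0, 2.5) [-1.5613  1.2736]
sceneguides (98, 0, 8) [ 0.3966 -0.1692]
sideguides (98, 0, 8) [ 1.735  -4.2504]
scenehome (45, 0, -6) [1.1114 0.3144]
sidehome (45, 0, -6) [-2.6011  1.4618]
[0.0011 0.0011 0.0015 0.0146]
```

```bash
python3 - <<'E'
s=open('fit.py').read()
s=s.replace("for (u,X) in zip(B,[(16,33.5,5),(16,-33.5,5),(0,-33.5,5),(0,33.5,5)]): obs.append((d,u,X,1.,'blue'))\n","")
s=s.replace("zip(Oc[:2],[(100,17,0),(100,-17,0)])","zip(Oc,[(100,17,0),(100,-17,0),(16,-17,0),(16,17,0)])")
open('fit.py','w').write(s)
E
python3 fit.py | head -12
python3 - <<'E'
from h import *
import pickle
v=np.load('cas.npy');d=pickle.load(open('w2.pkl','rb'));im=cv2.cvtColor(d['img'],cv2.COLOR_RGB2BGR)
im=cv2.resize(im[0:180,240:400],(640,720),interpolation=cv2.INTER_CUBIC)
def dr(a,b,c): 
    q=[tuple(((proj(d,v[:3]+cas(v[3])@np.array(X)/1000)-[240,0]+.5)*4).astype(int).tolist()) for X in (a,b)];cv2.line(im,q[0],q[1],c,1)
def box(x0,x1,y0,y1,z,c):
    P=[(x0,y0,z),(x1,y0,z),(x1,y1,z),(x0,y1,z)]
    for i in range(4): dr(P[i],P[(i+1)%4],c)
box(0,16,-33.5,33.5,5,(0,255,0));box(4,100,-17,17,0,(255,0,255))
for s in(1,-1): box(86,110,27.5*s,33.5*s,8,(0,255,255));box(0,20,27.5*s,33.5*s,5,(0,0,255))
cv2.imwrite('pics/ov.png',cv2.resize(im,(533,600)))
E
```

```text
blue (array([286., 130.]), array([351., 136.]), array([349., 159.]), array([280., 154.])) orange (array([303.,  29.]), array([341.,  32.]), array([334., 131.]), array([298., 129.]))
[0.5758 0.1847 0.1042 0.206 ] 11.805051179109093
or (100, 17, 0) [-0.8967 -0.5485]
or (100, -17, 0) [ 1.5693 -0.8928]
or (16, -17, 0) [0.588  1.6499]
or (16, 17, 0) [-0.8385  1.0178]
wcassette (0, 0, 0) [ 0.9364 -1.9227]
wlip (8, 0, 2.5) [0.3757 0.8117]
wguides (98, 0, 8) [-1.0733  0.9952]
whome (45, 0, -6) [2.2094 0.1335]
scenecassette (0, 0, 0) [0.5696 1.0281]
sidecassette (0, 0, 0) [3.5151 1.354 ]
```

View pics/ov.png

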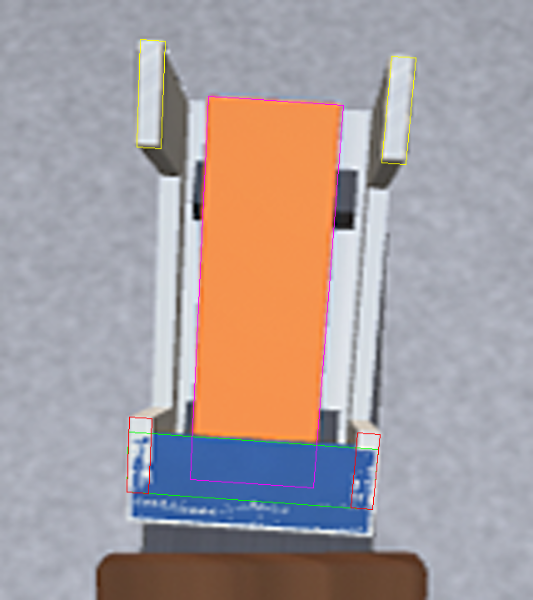

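The overlay matches the cassette within about 1 px. The lip's blue cover also extends over the end stop. Now I'll plan the walnut waypoints.

```bash
cat > plan.py <<'E'
from h import *
import pickle,sys
# args: blank offset in tool (mm): bx, bz (tool z of centre) ; waypoints blank centre in cassette mm
v=np.load('cas.npy');C=cas(v[3]);T=tool(v[3])
def tcp(b,bx,bz): return v[:3]+C@(np.array(b)/1000)-T@np.array([bx,0,bz])/1000
def cur(): 
    s=telemetry.sense();return np.array(s['position']),np.array(s['tcp_rot']),s
def where(bx,bz):
    p,R,s=cur();b=C.T@(p+R@np.array([bx,0,bz])/1000-v[:3])*1000
    return b,C.T@np.array(s['wrist_force']),s['time'],s['finger_gap']*91
E
python3 - <<'E'
from plan import *
d=pickle.load(open('w2.pkl','rb'));Tc=np.array(d['tool_from_camera'])
for u in [(319,166),(319,324),(271,168),(367,168)]:
    r_=Tc[:3,:3]@np.linalg.inv(d['K'])@[u[0],u[1],1];print(u,(Tc[:3,3]+r_*(.183-Tc[2,3])/r_[2])*1000)
p,R,s=cur();print(where(1,189))
A=tcp((66,0,35),1,189);print(A,row(p,R,A,T))
E
```

```text
(319, 166) [ 46.6686   0.0092 183.    ]
(319, 324) [-43.489    0.0339 183.    ]
(271, 168) [ 45.6853 -23.5926 183.    ]
(367, 168) [ 45.6601  23.615  183.    ]
(array([-33.4166, -12.42  , 139.7618]), array([-0.2442,  0.474 , -1.1948]), 6.3, 49.422328261076295)
[0.5213 0.1733 0.3307] [10.019  -0.9001 10.5236 -0.0332 -0.0012  0.0629]
```

Call:
send_rows(moves=[[5, -0.9, 5, -0.033, -0.001, 0.063, 4.5], [10, -0.9, 8, -0.033, -0.001, 0.063, 4.5], [10, -0.9, 10.5, -0.033, -0.001, 0.063, 4.5], [10, -0.9, 10.5, -0.033, -0.001, 0.063, 4.5], [10, -0.9, 10.5, -0.033, -0.001, 0.063, 4.5]])

```text
time: 6.8
position: [0.5211, 0.1738, 0.3292]
tcp_rot: [[0.849, 0.206, 0.486], [0.178, -0.979, 0.102], [0.497, 0.0, -0.868]]
wrist_force: [-0.7, -0.1, -0.8]
finger_gap: 0.54
```

```bash
python3 - <<'E'
from plan import *
p,R,s=cur();print(where(1.5,189))
for b in [(66,0,12),(66,0,-10)]: print(b,row(p,R,tcp(b,1.5,189),T))
d=snap('wrist','w3.png');sc=cv2.cvtColor(snap('side')['img'],cv2.COLOR_RGB2BGR)[170:300,180:330]
a=cv2.imread('pics/w3.png');cv2.imwrite('pics/w3s.png',np.hstack([cv2.resize(a,(480,300)),cv2.resize(sc,(346,300))])[:,:800])
E
```

```text
(array([65.0045,  0.6659, 33.6646]), array([-0.9973,  0.0261, -0.3983]), 6.8, 49.17163866969039)
(66, 0, 12) [ 0.0395  0.0603  2.1667 -0.0004  0.0036  0.0009]
(66, 0, -10) [ 0.0474  0.0611  4.3667 -0.0004  0.0036  0.0009]
```

View pics/w3s.png

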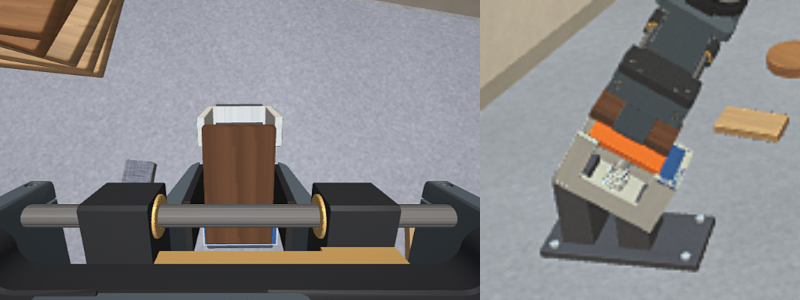

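The blank sits centred between the high guides and parallel to the follower.

Call:
send_rows(moves=[[0.05, 0.05, 1.2, 0, 0.003, 0.001, 4.5], [0.05, 0.05, 2.2, 0, 0.003, 0.001, 4.5], [0.05, 0.05, 2.6, 0, 0.003, 0.001, 4.5], [0.05, 0.05, 2.9, 0, 0.003, 0.001, 4.5], [0.05, 0.05, 3.2, 0, 0.003, 0.001, 4.5]])

```text
time: 7.4
position: [0.5364, 0.1768, 0.3034]
tcp_rot: [[0.847, 0.205, 0.491], [0.177, -0.979, 0.103], [0.502, -0.001, -0.865]]
wrist_force: [-5.8, -1.5, 4.7]
finger_gap: 0.541
```

Call:
send_rows(moves=[[0, 0, 0.4, 0, 0, 0, 4.5], [0, 0, 0.8, 0, 0, 0, 4.5], [0, 0, 1.2, 0, 0, 0, 4.5], [0, 0, 1.2, 0, 0, 0, 4.5]])

```text
time: 7.8
position: [0.5423, 0.1781, 0.293]
tcp_rot: [[0.847, 0.205, 0.491], [0.177, -0.979, 0.103], [0.502, -0.001, -0.865]]
wrist_force: [-6.7, -1.4, 5.6]
finger_gap: 0.544
```

```bash
python3 - <<'E'
from plan import *
p,R,s=cur();print(where(1.5,189));print(R-T)
d=snap('wrist','w4.png');sc=cv2.cvtColor(snap('side')['img'],cv2.COLOR_RGB2BGR)[170:300,180:330]
a=cv2.imread('pics/w4.png');cv2.imwrite('pics/w4s.png',np.hstack([cv2.resize(a[60:360,150:490],(400,353)),cv2.resize(sc,(400,353))])[:,:800])
E
```

```text
(array([66.6547,  0.5466, -8.462 ]), array([-3.158 , -0.0273,  8.2993]), 7.8, 49.53904748099803)
[[-0.001   0.0006  0.0015]
 [ 0.      0.0001  0.0011]
 [ 0.0017 -0.0006  0.001 ]]
```

View pics/w4s.png

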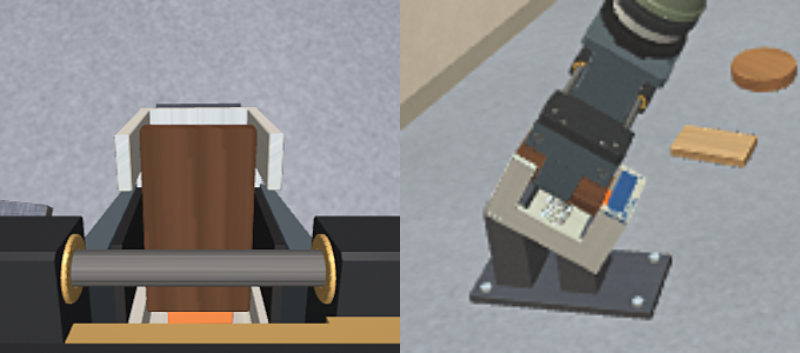

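Pressed flat, about 14 mm follower travel. I'll go slightly deeper, then slide.

Call:
send_rows(moves=[[0, 0.05, 0.25, 0, 0, 0, 4.5], [-0.5, 0.05, 0.25, 0, 0, 0, 4.5], [-1.0, 0.05, 0.25, 0, 0, 0, 4.5], [-1.5, 0.05, 0.25, 0, 0, 0, 4.5], [-1.5, 0.05, 0.25, 0, 0, 0, 4.5]])

```text
time: 8.4
position: [0.5324, 0.1758, 0.2857]
tcp_rot: [[0.842, 0.206, 0.498], [0.176, -0.979, 0.106], [0.509, -0.002, -0.861]]
wrist_force: [-1.6, -0.0, 9.0]
finger_gap: 0.541
```

```bash
python3 -c "
from plan import *
print(where(1.5,189))"
```

```text
(array([55.9383,  0.6045, -9.6566]), array([3.1533, 0.3122, 8.573 ]), 8.4, 49.21760839251299)
```

Call:
send_rows(moves=[[0, 0, 0, 0, 0, 0, 4.5], [0, 0, 0, 0, 0, 0, 4.5]])

```text
time: 8.6
position: [0.5325, 0.1758, 0.2857]
tcp_rot: [[0.843, 0.206, 0.498], [0.176, -0.979, 0.106], [0.509, -0.002, -0.861]]
wrist_force: [-2.0, -0.4, 9.0]
finger_gap: 0.543
```

```bash
python3 -c "
from plan import *
print(where(1.5,189),telemetry.sense()['qd'])"
```

```text
(array([55.9749,  0.6117, -9.7107]), array([2.7227, 0.0308, 8.8529]), 8.6, 49.45244281466896) [ 0.0022 -0.0004 -0.0005 -0.0003 -0.0013  0.0003]
```

Call:
send_rows(moves=[[-0.4, 0, 0.05, 0, -0.008, 0, 4.5], [-0.8, 0, 0.05, 0, -0.008, 0, 4.5], [-1.0, 0, 0.05, 0, -0.008, 0, 4.5], [-1.0, 0, 0.05, 0, -0.008, 0, 4.5]])

```text
time: 9.0
position: [0.5254, 0.1744, 0.2812]
tcp_rot: [[0.844, 0.207, 0.495], [0.177, -0.978, 0.106], [0.506, -0.002, -0.862]]
wrist_force: [1.3, -0.2, 7.9]
finger_gap: 0.54
```

```bash
python3 -c "
from plan import *
print(where(1.5,189),cur()[1]-T)
d=snap('wrist','w5.png');sc=cv2.cvtColor(snap('side')['img'],cv2.COLOR_RGB2BGR)[170:300,180:330]
a=cv2.imread('pics/w5.png');cv2.imwrite('pics/w5s.png',np.hstack([cv2.resize(a[60:360,150:490],(400,353)),cv2.resize(sc,(400,353))])[:,:800])
"
```

```text
(array([46.8854,  0.7635, -9.9954]), array([ 4.9598, -0.4826,  6.2083]), 9.0, 49.140942838938365) [[-0.0039  0.0021  0.0058]
 [ 0.      0.0004  0.004 ]
 [ 0.0065 -0.002   0.0038]]
```

View pics/w5s.png

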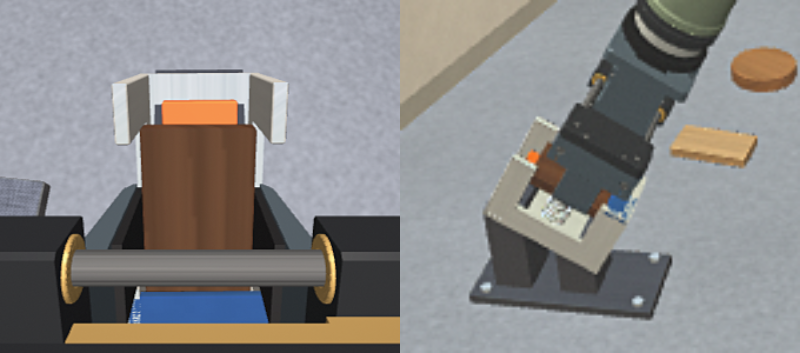

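The lip now covers the blank's low end and x is about 47. I'll nudge it home and release.

Call:
send_rows(moves=[[-0.2, 0, 0, 0, -0.006, 0, 4.5], [-0.35, 0, 0, 0, -0.006, 0, 4.5], [-0.35, 0, 0, 0, -0.006, 0, 4.5]])

```text
time: 9.4
position: [0.5247, 0.1742, 0.2814]
tcp_rot: [[0.842, 0.208, 0.497], [0.178, -0.978, 0.108], [0.509, -0.002, -0.861]]
wrist_force: [6.4, -0.8, 10.6]
finger_gap: 0.539
```

```bash
python3 -c "
from plan import *
print(where(1.5,189),cur()[1]-T)
"
```

```text
(array([46.772 ,  0.9049, -9.4587]), array([10.5798, -2.0512,  6.1549]), 9.4, 49.062056332373984) [[-0.0053  0.0033  0.0077]
 [ 0.0007  0.0007  0.0053]
 [ 0.0087 -0.0022  0.0051]]
```

Contact with the end stop is confirmed: Fx jumped to 10.6 N with no motion. Releasing.

Call:
send_rows(moves=[[0.2, 0, 0, 0, 0, 0, 7.5], [0.2, 0, 0, 0, 0, 0, 7.5], [0.2, 0, 0, 0, 0, 0, 7.5], [0.2, 0, 0, 0, 0, 0, 7.5]])

```text
time: 9.8
position: [0.5215, 0.1732, 0.2763]
tcp_rot: [[0.854, 0.205, 0.478], [0.179, -0.979, 0.101], [0.489, -0.001, -0.872]]
wrist_force: [0.1, -0.1, -0.4]
finger_gap: 0.819
```

Call:
send_rows(moves=[[0, 0, -1, 0, 0, 0, 7.5], [0, 0, -4, 0, 0, 0, 7.5], [-3, 0, -8.5, 0, 0, 0, 7.5], [-6, 0, -12, 0, 0, 0, 7.5], [-6, 0, -12, 0, 0, 0, 7.5]])

```text
time: 10.3
position: [0.4085, 0.1492, 0.354]
tcp_rot: [[0.853, 0.206, 0.48], [0.179, -0.979, 0.102], [0.491, -0.001, -0.871]]
wrist_force: [0.2, -0.1, 0.2]
finger_gap: 0.826
```

```bash
python3 - <<'E'
from plan import *
print(where(1.5,189))
d=snap('wrist','w6.png');pickle.dump(d,open('w6.pkl','wb'));im=cv2.imread('pics/w6.png')
def box(x0,x1,y0,y1,z,c):
    P=np.array([proj(d,v[:3]+C@np.array(X)/1000) for X in [(x0,y0,z),(x1,y0,z),(x1,y1,z),(x0,y1,z)]])
    cv2.polylines(im,[np.round(P*8).astype(int)],True,c,1,cv2.LINE_AA,3)
box(0,90,-25,25,0,(0,255,255));box(0,16,-33.5,33.5,5,(0,255,0))
cv2.imwrite('pics/w6o.png',im)
p,R,s=cur()
a=np.radians(2.8);R1=np.array([[np.cos(a),np.sin(a),0],[np.sin(a),-np.cos(a),0],[0,0,-1]])
print(p,row(p,R,[.59,-.0605,.38],R1))
E
```

```text
(array([-23.6239,  -0.202 , 112.7459]), array([ 0.1978, -0.1471,  0.0938]), 10.3, 75.12554306678486)
[0.4108 0.1499 0.3537] [12.7991 24.2763  4.1958 -0.042  -0.5141  0.1548]
```

View pics/w6o.png

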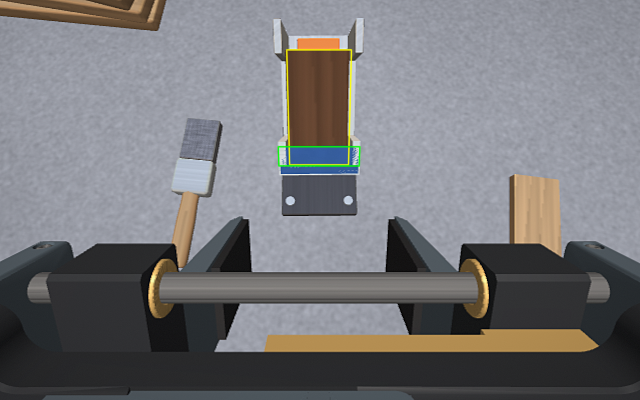

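Walnut is home under the lip: its outline coincides with the yellow home rectangle at (287–351, 49–165). On to the birch.

Call:
send_rows(moves=[[3, 10, 0, -0.02, -0.25, 0.075, 7.5], [6.4, 12, 2, -0.021, -0.257, 0.077, 7.5], [12.8, 24.2, 4.2, -0.042, -0.514, 0.155, 7.5], [12.8, 24.2, 4.2, -0.042, -0.514, 0.155, 7.5], [12.8, 24.2, 4.2, -0.042, -0.514, 0.155, 7.5]])

```text
time: 10.85
position: [0.5757, -0.0398, 0.3748]
tcp_rot: [[0.999, 0.047, -0.005], [0.047, -0.999, -0.001], [-0.005, 0.0, -1.0]]
wrist_force: [0.7, 1.0, 0.0]
finger_gap: 0.82
```

```bash
python3 - <<'E'
from h import *
s=telemetry.sense();p=np.array(s['position']);R=np.array(s['tcp_rot'])
a=np.radians(2.8);R1=np.array([[np.cos(a),np.sin(a),0],[np.sin(a),-np.cos(a),0],[0,0,-1]])
print(p,R[:,2],s['qd'],row(p,R,[.595,-.0605,.36],R1))
E
```

```text
[ 0.5757 -0.0398  0.3748] [-0.0049 -0.0005 -1.    ] [-0.6216  0.4889 -0.8427  0.0146  0.281  -0.6438] [ 1.8412  2.1583  1.4713  0.0003  0.0049 -0.0016]
```

Call:
send_rows(moves=[[1.6, 1.9, 1.5, 0, 0.005, 0, 7.5], [1.6, 1.9, 1.5, 0, 0.005, 0, 7.5], [1.6, 1.9, 1.5, 0, 0.005, 0, 7.5]])

```text
time: 11.15
position: [0.5901, -0.0564, 0.3593]
tcp_rot: [[0.999, 0.047, 0.0], [0.047, -0.999, 0.0], [0.0, -0.0, -1.0]]
wrist_force: [0.3, 0.6, -0.7]
finger_gap: 0.82
```

```bash
python3 meas.py birch_center 0.193 0 w7.png
```

```text
[ 0.5901 -0.0564  0.3593] [0.9989 0.047  0.    ] [ 0.      0.0002 -1.    ] 11.15
[319. 170.] 0.6 [191.341  158.2355 120.6859] [ 0.5999 -0.0554] 90.53691101074219 49.441856384277344 3.803031682968139
  row to z=0.193 [ 0.9891 -0.0499 16.6297 -0.0002 -0.     -0.0194]
```

Call:
send_rows(moves=[[1, 0, 5, 0, 0, -0.02, 7.5], [1, 0, 10, 0, 0, -0.02, 7.5], [1, 0, 14, 0, 0, -0.02, 7.5], [1, 0, 16.2, 0, 0, -0.02, 7.5], [1, 0, 16.6, 0, 0, -0.02, 7.5]])

```text
time: 11.75
position: [0.5986, -0.0544, 0.1925]
tcp_rot: [[0.998, 0.07, -0.003], [0.07, -0.998, 0.0], [-0.003, -0.0, -1.0]]
wrist_force: [-0.8, -0.6, -0.1]
finger_gap: 0.823
```

Call:
send_rows(moves=[[0, 0, 0.1, 0, 0, 0, 7.5], [0, 0, 0.1, 0, 0, 0, 4.5], [0, 0, 0.1, 0, 0, 0, 4.5], [0, 0, 0.1, 0, 0, 0, 4.5], [0, 0, 0.1, 0, 0, 0, 4.5]], squeeze=55)

```text
time: 12.25
position: [0.6003, -0.0558, 0.195]
tcp_rot: [[0.998, 0.068, 0.005], [0.068, -0.998, -0.001], [0.005, 0.001, -1.0]]
wrist_force: [-1.1, 0.4, 4.3]
finger_gap: 0.54
```

Call:
send_rows(moves=[[0, 0, 0, 0, 0, 0, 4.5], [0, 0, -5, 0, 0, 0, 4.5], [0, 0, -10, 0, 0, 0, 4.5], [0, 0, -15, 0, 0, 0, 4.5], [0, 0, -19, 0, 0, 0, 4.5]])

```text
time: 12.75
position: [0.5994, -0.0556, 0.3869]
tcp_rot: [[0.998, 0.068, 0.005], [0.068, -0.998, -0.001], [0.005, 0.001, -1.0]]
wrist_force: [1.1, -0.2, -1.7]
finger_gap: 0.539
```

```bash
python3 - <<'E'
from plan import *
p,R,s=cur();print(p,R[:,2],s['finger_gap']*91,s['time'])
A=tcp((66,0,45),1,190);m=A-np.array([.12,.10,-.10]);print(A,m,row(p,R,m,T),row(m,T,A,T))
E
```

```text
[ 0.5994 -0.0556  0.3869] [ 0.0055 -0.0009 -1.    ] 49.093984376608695 12.75
[0.5159 0.1721 0.3403] [0.3959 0.0721 0.4403] [-19.4049 -14.1211  -5.4572   0.0377   0.5174  -0.1345] [ 6.9442 -7.3335 15.5563  0.      0.      0.    ]
```

Call:
send_rows(moves=[[-6, -4, -4, 0.01, 0.13, -0.034, 4.5], [-10, -7, -4.5, 0.02, 0.26, -0.067, 4.5], [-19.4, -14, -5.4, 0.038, 0.517, -0.134, 4.5], [-19.4, -14, -5.4, 0.038, 0.517, -0.134, 4.5], [-19.4, -14, -5.4, 0.038, 0.517, -0.134, 4.5]])

```text
time: 13.25
position: [0.3931, 0.0711, 0.4367]
tcp_rot: [[0.849, 0.203, 0.488], [0.175, -0.979, 0.103], [0.498, -0.002, -0.867]]
wrist_force: [0.5, 0.2, -0.7]
finger_gap: 0.541
```

Call:
send_rows(moves=[[0, 0, 0, 0, 0, 0, 4.5], [0, 0, 0, 0, 0, 0, 4.5]])

```text
time: 13.45
position: [0.3954, 0.0714, 0.4377]
tcp_rot: [[0.848, 0.206, 0.488], [0.178, -0.979, 0.104], [0.499, -0.001, -0.867]]
wrist_force: [0.5, 0.4, -0.1]
finger_gap: 0.543
```

```bash
python3 - <<'E'
from plan import *
p,R,s=cur();print(p,s['time'])
print(row(p,R,tcp((66,0,45),0,189),T))
d=snap('wrist','w8.png')
Tc=np.array(d['tool_from_camera']);hsv=cv2.cvtColor(d['img'],cv2.COLOR_RGB2HSV)
m=finder.masks_of('birch_center','wrist')
for q in m[:3]:
    ys,xs=np.nonzero(q['mask']);print(np.round(q['position']),round(q['score'],2),xs.min(),xs.max(),ys.min(),ys.max())
    for u in [(319,ys.min()),(319,ys.max())]:
        r_=Tc[:3,:3]@np.linalg.inv(d['K'])@[u[0],u[1],1];print(u,(Tc[:3,3]+r_*(.183-Tc[2,3])/r_[2])*1000)
E
```

```text
[0.3954 0.0714 0.4377] 13.45
[ 7.2593 -7.3687 15.4682 -0.0015  0.0015  0.0008]
[317. 230.] 0.57 269 368 169 327
(319, np.int64(169)) [ 45.14    -0.0286 183.    ]
(319, np.int64(327)) [-45.5013  -0.0052 183.    ]
```

Call:
send_rows(moves=[[3, -3.7, 5, -0.001, 0.001, 0.001, 4.5], [7.2, -7.4, 8, -0.001, 0.001, 0.001, 4.5], [7.2, -7.4, 12, -0.001, 0.001, 0.001, 4.5], [7.2, -7.4, 15.4, -0.001, 0.001, 0.001, 4.5], [7.2, -7.4, 15.4, -0.001, 0.001, 0.001, 4.5]])

```text
time: 14.05
position: [0.5198, 0.1722, 0.332]
tcp_rot: [[0.855, 0.202, 0.477], [0.177, -0.979, 0.098], [0.487, 0.001, -0.874]]
wrist_force: [-1.0, -1.9, -1.5]
finger_gap: 0.539
```

Call:
send_rows(moves=[[0, 0, 0, 0, 0, 0, 4.5]])

```text
time: 14.15
position: [0.5186, 0.1715, 0.3374]
tcp_rot: [[0.851, 0.202, 0.484], [0.175, -0.979, 0.1], [0.495, -0.0, -0.869]]
wrist_force: [-0.3, -0.7, -1.0]
finger_gap: 0.544
```

```bash
python3 - <<'E'
from plan import *
p,R,s=cur();print(where(0,189))
for b in [(66.5,0,10),(66.5,0,-11)]: print(b,row(p,R,tcp(b,0,189),T))
d=snap('wrist','w9.png');im=cv2.imread('pics/w9.png')
cv2.imwrite('pics/w9s.png',cv2.resize(im[60:360,150:490],(600,529)))
E
```

```text
(array([64.5772, -1.4282, 42.2553]), array([-0.8402, -0.6124, -0.6201]), 14.15, 49.50639256728305)
(66.5, 0, 10) [ 0.0951 -0.1247  3.2245  0.0012  0.0062 -0.0028]
(66.5, 0, -11) [ 0.1081 -0.1272  5.3244  0.0012  0.0062 -0.0028]
```

View pics/w9s.png

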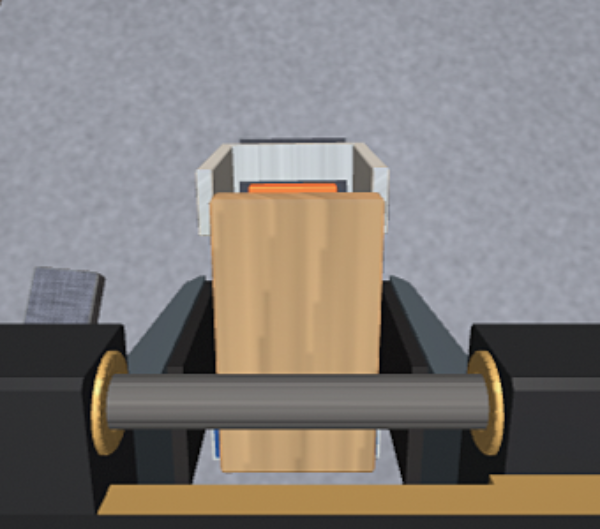

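The birch sits about 1.4 mm right of the guides' middle, which agrees with the computed correction. Descending with it.

Call:
send_rows(moves=[[0.1, -0.13, 1, 0.001, 0.006, -0.003, 4.5], [0.1, -0.13, 2, 0.001, 0.006, -0.003, 4.5], [0.1, -0.13, 2.6, 0.001, 0.006, -0.003, 4.5], [0.1, -0.13, 2.6, 0.001, 0.006, -0.003, 4.5]])

```text
time: 14.6
position: [0.5305, 0.1758, 0.3168]
tcp_rot: [[0.846, 0.206, 0.492], [0.178, -0.979, 0.103], [0.502, -0.0, -0.865]]
wrist_force: [0.6, 0.2, -0.6]
finger_gap: 0.543
```

```bash
python3 - <<'E'
from plan import *
p,R,s=cur();print(where(0,189))
for b in [(66.5,0,-12.5)]: print(b,row(p,R,tcp(b,0,189),T))
E
```

```text
(array([66.8445,  0.7338, 18.1789]), array([ 0.1952,  0.0918, -0.8272]), 14.6, 49.3700220794034)
(66.5, 0, -12.5) [ 0.0105  0.0628  3.0678 -0.0007 -0.0028  0.001 ]
```

Call:
send_rows(moves=[[0, 0.04, 0.8, 0, -0.002, 0.001, 4.5], [0, 0.04, 1.5, 0, -0.002, 0.001, 4.5], [0, 0.04, 2.0, 0, -0.002, 0.001, 4.5], [0, 0.04, 2.5, 0, -0.002, 0.001, 4.5], [0, 0.04, 3.0, 0, -0.002, 0.001, 4.5]])

```text
time: 15.1
position: [0.5454, 0.1788, 0.2921]
tcp_rot: [[0.846, 0.205, 0.492], [0.177, -0.979, 0.104], [0.503, -0.001, -0.865]]
wrist_force: [-6.1, -1.5, 8.1]
finger_gap: 0.54
```

Call:
send_rows(moves=[[0, 0, 0.1, 0, 0, 0, 4.5], [0, 0, 0.1, 0, 0, 0, 4.5]])

```text
time: 15.3
position: [0.5459, 0.1789, 0.2913]
tcp_rot: [[0.846, 0.205, 0.492], [0.177, -0.979, 0.104], [0.503, -0.001, -0.865]]
wrist_force: [-6.8, -1.2, 8.8]
finger_gap: 0.543
```

```bash
python3 - <<'E'
from plan import *
p,R,s=cur();print(where(0,189));print(R-T)
d=snap('wrist','w10.png');sc=cv2.cvtColor(snap('side')['img'],cv2.COLOR_RGB2BGR)[170:300,180:330]
a=cv2.imread('pics/w10.png');cv2.imwrite('pics/w10s.png',np.hstack([cv2.resize(a[60:360,150:490],(400,353)),cv2.resize(sc,(400,353))]))
E
```

```text
(array([ 67.7369,   0.6309, -11.7482]), array([-1.59  ,  0.2375, 11.0599]), 15.3, 49.43018645594245)
[[-0.0015  0.0005  0.0023]
 [-0.0003  0.0001  0.0015]
 [ 0.0026 -0.0009  0.0015]]
```

View pics/w10s.png

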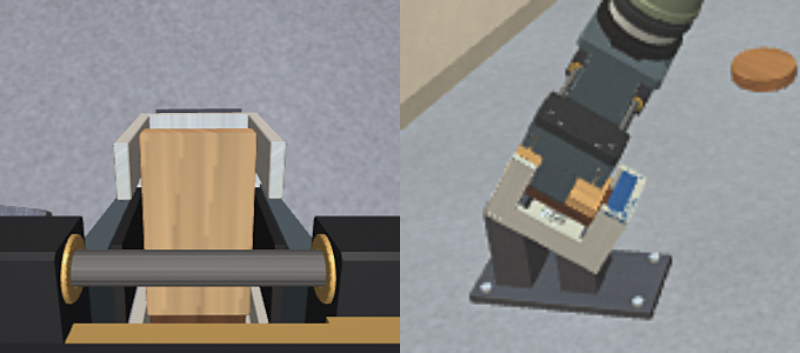

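Birch is pressed flat on the walnut. At 11 N the follower is about 28 mm down, and the birch's top is roughly 4–5 mm below the lip. Sliding down.

Call:
send_rows(moves=[[-0.5, 0.02, 0.03, 0, -0.003, 0, 4.5], [-1.0, 0.04, 0.05, 0, -0.006, 0, 4.5], [-1.5, 0.04, 0.05, 0, -0.008, 0, 4.5], [-1.8, 0.04, 0.05, 0, -0.008, 0, 4.5], [-1.8, 0.04, 0.05, 0, -0.008, 0, 4.5]])

```text
time: 15.9
position: [0.5327, 0.176, 0.2842]
tcp_rot: [[0.846, 0.206, 0.492], [0.177, -0.979, 0.105], [0.504, -0.002, -0.864]]
wrist_force: [-2.1, -0.3, 11.1]
finger_gap: 0.54
```

```bash
python3 -c "
from plan import *
print(where(0,189),cur()[1]-T)"
```

```text
(array([ 52.6386,   0.7714, -11.1809]), array([ 3.7317,  0.139 , 10.6951]), 15.9, 49.17083514688198) [[-0.002   0.0012  0.003 ]
 [-0.0004  0.0003  0.0031]
 [ 0.0036 -0.0021  0.0021]]
```

Call:
send_rows(moves=[[-0.4, 0.02, 0.03, 0, -0.003, 0, 4.5], [-0.75, 0.02, 0.03, 0, -0.004, 0, 4.5], [-0.75, 0.02, 0.03, 0, -0.004, 0, 4.5]])

```text
time: 16.2
position: [0.5278, 0.1748, 0.2813]
tcp_rot: [[0.845, 0.207, 0.493], [0.177, -0.978, 0.106], [0.505, -0.002, -0.863]]
wrist_force: [0.9, 0.4, 12.3]
finger_gap: 0.543
```

```bash
python3 -c "
from plan import *
print(where(0,189),cur()[1]-T)"
```

```text
(array([ 47.0955,   0.7564, -11.1879]), array([ 6.9216,  0.1705, 10.1709]), 16.2, 49.44895230545999) [[-0.0028  0.0021  0.004 ]
 [ 0.0002  0.0004  0.0039]
 [ 0.0047 -0.0022  0.0027]]
```

Call:
send_rows(moves=[[-0.2, 0, 0, 0, -0.004, 0, 4.5], [-0.4, 0, 0, 0, -0.005, 0, 4.5], [-0.4, 0, 0, 0, -0.005, 0, 4.5]])

```text
time: 16.5
position: [0.5268, 0.1746, 0.2813]
tcp_rot: [[0.843, 0.208, 0.497], [0.178, -0.978, 0.108], [0.508, -0.003, -0.861]]
wrist_force: [9.6, 0.8, 11.3]
finger_gap: 0.54
```

```bash
python3 -c "
from plan import *
print(where(0,189),cur()[1]-T)"
```

```text
(array([ 46.9999,   0.8984, -10.6456]), array([13.8816, -1.1992,  4.9963]), 16.5, 49.16612768421837) [[-0.005   0.0033  0.0072]
 [ 0.0006  0.0007  0.0055]
 [ 0.0082 -0.0025  0.0048]]
```

It's against the stop, with the same reading as the walnut. Release, retract, check.

Call:
send_rows(moves=[[0.2, 0, 0, 0, 0, 0, 7.5], [0.2, 0, 0, 0, 0, 0, 7.5], [0.2, 0, 0, 0, 0, 0, 7.5], [0.2, 0, 0, 0, 0, 0, 7.5]])

```text
time: 16.9
position: [0.5226, 0.1733, 0.2753]
tcp_rot: [[0.856, 0.205, 0.474], [0.179, -0.979, 0.1], [0.485, -0.001, -0.875]]
wrist_force: [0.9, 0.3, 1.0]
finger_gap: 0.816
```

Call:
send_rows(moves=[[0, 0, -1, 0, 0, 0, 7.5], [0, 0, -4, 0, 0, 0, 7.5], [-3, 0, -8.5, 0, 0, 0, 7.5], [-6, 0, -12, 0, 0, 0, 7.5], [-6, 0, -12, 0, 0, 0, 7.5]])

```text
time: 17.4
position: [0.41, 0.1494, 0.3535]
tcp_rot: [[0.855, 0.206, 0.477], [0.179, -0.979, 0.101], [0.487, -0.001, -0.873]]
wrist_force: [1.2, 0.5, -0.2]
finger_gap: 0.82
```

Call:
send_rows(moves=[[0, 0, 0, 0, 0, 0, 7.5], [0, 0, 0, 0, 0, 0, 7.5]])

```text
time: 17.6
position: [0.4152, 0.1508, 0.3519]
tcp_rot: [[0.855, 0.205, 0.477], [0.179, -0.979, 0.101], [0.487, -0.001, -0.873]]
wrist_force: [-1.3, -0.3, 0.1]
finger_gap: 0.822
```

```bash
python3 - <<'E'
from plan import *
d=snap('wrist','w11.png');im=cv2.imread('pics/w11.png')
def box(im,d,x0,x1,y0,y1,z,c):
    P=np.array([proj(d,v[:3]+C@np.array(X)/1000) for X in [(x0,y0,z),(x1,y0,z),(x1,y1,z),(x0,y1,z)]])
    cv2.polylines(im,[np.round(P*8).astype(int)],True,c,1,cv2.LINE_AA,3)
box(im,d,0,90,-25,25,0,(0,255,255))
sc=cv2.cvtColor(snap('side')['img'],cv2.COLOR_RGB2BGR)[200:290,190:300]
cv2.imwrite('pics/w11s.png',np.hstack([cv2.resize(im[0:200,220:420],(400,400),interpolation=cv2.INTER_CUBIC),cv2.resize(sc,(400,400),interpolation=cv2.INTER_CUBIC)]))
D={c:snap(c) for c in ('scene','side')}
for n in ['oil_mid','trivet_center','wax_mid','brush_grip']: print(n,[(c,np.round(q['position'],1),round(q['score'],2)) for c in D for q in finder.mark_of(n,c)[:1]])
E
```

```text
oil_mid [('side', array([358.9, 188.1]), 0.58)]
trivet_center [('scene', array([274.3, 264.9]), 0.6), ('side', array([317.7, 194.6]), 0.64)]
wax_mid [('scene', array([312.7, 211.3]), 0.69), ('side', array([346.3, 225.2]), 0.55)]
brush_grip [('scene', array([439.8, 210.7]), 0.75), ('side', array([267.1, 314.5]), 0.62)]
```

The picture limit is reached, so I'll check numerically against the home outline in the saved images.

```bash
python3 - <<'E'
from plan import *
def meas(d,n):
    Tw=d['T'];best=None
    hsv=cv2.cvtColor(d['img'],cv2.COLOR_RGB2HSV)
    P=np.array([proj(d,v[:3]+C@np.array(X)/1000) for X in [(20,-20,0),(85,-20,0),(85,20,0),(20,20,0)]])
    m0=np.zeros((400,640),np.uint8);cv2.fillConvexPoly(m0,P.astype(np.int32),1);print(n,'interior mean RGB',d['img'][m0>0].mean(0),'std',d['img'][m0>0].std(0))
    ref=d['img'][m0>0].mean(0)
    # brightness/colour profile along the middle line at z=0
    g=lambda X:d['img'][tuple(np.round(proj(d,v[:3]+C@np.array(X)/1000)).astype(int)[::-1])]
    print(' x:',[(x,g((x,0,0)).tolist()) for x in (10,14,18,22,84,88,90,92,96)])
    for x in (30,60,80): 
        ins=[y for y in np.arange(-32,32.5,.5) if np.linalg.norm(g((x,y,0)).astype(float)-ref)<45];print(' y edges at',x,min(ins),max(ins))
meas(pickle.load(open('w6.pkl','rb')),'walnut')
meas(snap('wrist'),'birch')
d=snap('side')
for z in (-3,-6,-9,-15,-18,-21): print('side z',z,[d['img'][tuple(np.round(proj(d,v[:3]+C@np.array([x,25,z])/1000)).astype(int)[::-1])].tolist() for x in (40,55,70)])
print(finder.masks_of('walnut_center','side').__len__(),[(np.round(q['position']),round(q['score'],2)) for q in finder.masks_of('walnut_center','side')],telemetry.sense()['time'])
E
```

```text
walnut interior mean RGB [97.3638 66.7222 47.7987] std [4.8785 3.3752 2.554 ]
 x: [(10, [55, 95, 160]), (14, [55, 95, 161]), (18, [90, 61, 43]), (22, [90, 62, 44]), (84, [90, 61, 44]), (88, [89, 62, 46]), (90, [188, 106, 58]), (92, [240, 140, 75]), (96, [238, 140, 75])]
 y edges at 30 -22.5 25.5
 y edges at 60 -23.0 26.0
 y edges at 80 -23.0 25.5
birch interior mean RGB [190.0711 157.1958 115.6268] std [7.1621 5.9031 4.3148]
 x: [(10, [53, 91, 153]), (14, [51, 90, 155]), (18, [174, 144, 105]), (22, [172, 143, 104]), (84, [181, 150, 111]), (88, [179, 148, 109]), (90, [219, 139, 83]), (92, [234, 134, 71]), (96, [234, 130, 62])]
 y edges at 30 -22.5 25.5
 y edges at 60 -23.0 26.5
 y edges at 80 -22.5 26.5
side z -3 [[150, 116, 78], [152, 117, 77], [152, 117, 78]]
side z -6 [[156, 121, 80], [152, 117, 77], [152, 117, 78]]
side z -9 [[163, 127, 83], [186, 142, 92], [156, 121, 80]]
side z -15 [[77, 57, 46], [75, 55, 42], [75, 54, 46]]
side z -18 [[74, 53, 43], [68, 46, 34], [70, 49, 36]]
side z -21 [[74, 53, 43], [169, 173, 182], [111, 96, 81]]
2 [(array([387., 189.]), 0.52), (array([238., 245.]), 0.47)] 18.4
```

```bash
python3 -c "
from h import *
print(r.finish_job(),telemetry.sense()['time'])"
```

```text
the job is handed in; nothing more can be done
the job is handed in; nothing more can be done
```

Both blanks are loaded in the cassette, walnut below and birch on top. I handed the job in at about 18.5 s of the 58 s allowed. No verdict is reported.

- **Loading:** I pressed each blank flat below the lip and slid it down until it met the end stop. Contact showed as a rise in force along the slope to 11–14 N with no further motion. I then released it and retracted clear.
- **Walnut, on its own:** its outline in the wrist picture lay on the calculated home position, with its upper end at x ≈ 90 mm and about 1.5 mm off mid-width.
- **Birch, at the end:** its upper end was also at x ≈ 90 mm, about 2 mm off mid-width (5 mm allowed), with the lip covering its low end.
- **Stack:** the side camera showed birch at z −3 to −9 mm and walnut at −15 to −18 mm. Orange follower showed straight past the birch's upper end, so the walnut does not stick out.
- **Bystanders:** the trivet, wax tin and brush were found within a few pixels of where they started. The exception is the brush in the side view, where the first reading was a low-score misdetection. The bottle was found only in the side view this time, unmoved, because the scene camera missed it.

**Not checked:** I could not view the final picture because the 12-picture limit was reached, so the last checks are pixel measurements only. The follower's final travel was not measured directly.

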